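Ready the preamplifier and hold the test box open

TASK

Slide the black preamplifier along the bench, without lifting it, to the middle of the round blue mat, ready to be wired into the shielded test box, and leave the jar, the small metal box and the screwdriver alone. Then first tug the box's lid up by its black handle to learn whether the hidden catch holds it; if it does, let go, slide the orange release across and take the handle again. Raise the lid to about 50 degrees or more and finish while still holding it open with the gripper, for it falls shut if let go.

Things in the scene. Friction and masses are not known exactly. Their poses are not given: they have to be found in the camera images.
- preamp: loose black instrument box, 90 (its x) x 70 (its y) x 44 mm high, about 0.4 kg, with connector stubs 12 mm thick sticking out 12 mm from its short ends (+x and -x, 24 mm up); origin at the centre of its underside. Starts 15 to 23 cm to the robot's right (-y) of the mat's centre, its x axis within 0.4 rad of world x; push it low on its long side
- mat: round blue mat, 190 mm across, 1 mm thick and flush to slide onto; origin at its centre on the bench; fixed in a run
- case: shielded aluminium test box, fixed in a run, 200 (its x) x 220 (its y) mm, 85 mm high; origin at the centre of its underside, front towards its own -x, yawed up to 0.3 rad. The front 35 mm of its top is a fixed ledge (top at 85 mm) with the orange release; the grey lid covers the rest (its top face at 85 mm)
- lid (a joint): opening angle of the lid, rad: 0 shut, stop at 1.35. Hinged along the case's far edge, its front edge rises; 0.33 kg, about 2 N at the handle, and it falls shut when let go. If the hidden catch holds it, it rises only about 0.065 rad (8 mm at the handle) and stops hard, else it comes up freely. Whether it is caught cannot be seen and differs from run to run
- lid_handle (a point): middle of the grip bar of the lid's black handle: round bar 10 mm thick, 100 mm long along the case's y axis, on two posts at its ends; its centre line is 38 mm above the lid's top face, open beneath. Moves with the lid. With the lid shut it is at (-35, 0, 123) mm in the case frame
- lid_hinge (a point): middle of the lid's hinge axis, at (95, 0, 81) mm in the case frame; the axis runs along the case's y axis. With the lid shut the handle bar lies 130 mm in front of it (-x of the case) and 42 mm above it
- release (a joint): travel of the orange release, m: 0 as it starts, 0.030 at its far stop; it slides along the case's -y (to the robot's right), takes about 3 N and stays where it is left. Slid all the way it draws the hidden catch back, and the catch stays back; do it with the lid down and let go
- release_top (a point): centre of the top of the orange release knob, an upright tab 14 x 14 mm, 24 mm tall, standing on the front ledge: its top is 109.5 mm above the bench. At (-84, 15) mm in the case frame at the start. Moves with the release
- small_box: bystander: small aluminium box 60 x 50 x 36 mm with a stub on top; origin at the centre of its underside
- jar: bystander: amber jar, 52 mm across, 70 mm high; origin at the centre of its underside
- screwdriver: bystander: screwdriver about 170 mm long lying on the bench nearer the robot
Things that resemble listed ones, but are neither listed nor needed, are in the scene too. What is shaped like the preamp but pink or purple is not meant.

How it is judged:
By the outcome, as a careful person would: the job done as asked, in the order asked, and still so for the second after the job is handed in, while the arm keeps its last pose, push and grip.
It also fails if it takes over 61 s, if anything falls off the work surface, if the arm or the gripper's body presses on something with over 40 N, if the wrist force passes 120 N, or if a joint passes its speed limit or range.

ROBOT

A 7-joint arm with a two-finger parallel gripper is mounted at the origin on the work surface. World frame = base frame: x ahead of the robot, y to its left, z up, the work surface at z = 0. Lengths are in m, angles in degrees, forces in N, time in s.
With the tool pointing down it reaches from about 0.35 to 0.775 m from the base axis. Payload 3.1 kg.
Tool frame: the origin (TCP) lies on the centre line of the jaws, within the pads' length; the fingertips stand 17 mm ahead of it and the grasp point (between the pads) lies 2 mm behind it (robot.tip_reach is the distance from the TCP to the fingertips, in m); z points along the fingers, y is the line along which they close (so a half turn about z gives the same grasp; the last joint's range is limited). The gripper opens to 85 mm and grips with 20 to 120 N. Pads are 22 mm wide; open, the fingers measure 114 mm over their backs; the gripper's body (76 mm by 85 mm) begins 54 mm behind the grasp point. The pads swing forward as they close: fully open they stand 13 mm farther back than shut.
Start: joints at [-72.175, 17.813, 0.802, 86.603, -0.252, 75.585, -1.558], TCP at [0.19, 0.516, 0.248] pointing down, gripper open.
Joint ranges: [-154.91, 154.91], [-16.99, 109.72], [-72.82, 74.43], [7.12, 147.25], [-82.49, 262.49], [11.32, 116.49], [-174.64, 174.64]. Speed limits (degrees/s): [159.86, 159.86, 180, 180, 180, 180, 180].

INTERFACE

Orientations are given as [roll, pitch, yaw] about the fixed x, y, z axes, in that order (R = Rz(yaw) Ry(pitch) Rx(roll)).
In Python, from station import robot, fingers, vision, workorder, recognise gives the robot as it stands. Calls block until the motion is done:
- robot.move_to(position, orientation): joint-space move of the TCP to a pose.
- robot.line_to(position, orientation=None, velocity=0.15, f_stop=None): straight line of the TCP; orientation=None keeps the orientation; velocity is the mean speed in m/s. With f_stop (N) it stops when the force on the tool has changed by that much, and returns True; else False.
- robot.move_j(angles): joint-space move.
- fingers.gripper_to(opening, force=None): opening from 0.0 (shut) to 1.0 (fully open); force is the grip in N (None keeps the last); returns when the fingers have stopped.
- robot.pause(seconds).
- robot.inverse_kinematics(position, orientation): joint angles nearest the present ones, or None.
- vision.grab_frame(name): name is "scene" or "top"; returns the picture (420x560x3 uint8, red, green, blue); there is no depth.
- vision.calibration(name): a dict with "mtx" (3x3 intrinsics, pixels), "extrinsics" (4x4, takes a point from world to camera coordinates). Camera axes: x right, y up, looking along -z (the intrinsics and any distortion apply to the point x, -y, -z); pixel columns grow to the right and rows downward; lengths in m; the calibration is good to about 2 mm. A picture is of the moment at which its call begins. calibration takes no time and is no camera call.
A pose or a line that the arm cannot do raises robot.PlanningError and nothing moves.
- workorder.close_job(): hands the job in; it is judged then, once.
Trained networks look in the newest picture that a camera, given by its name, has taken for a name from the list of things; names that differ only in an ending like _2 or _b are one class to them, and where a whole thing is asked for, a point or a joint stands for the part that bears it (a point fixed in the world has none). Each returns a list of dicts, best first, with "p" (0 to 1); they miss things now and then, are a little off and sometimes report something else, mostly with a low value. They report only what shows in the picture. A call takes as long as a camera call. They do not tell look-alikes from the thing itself.
- recognise(label, camera): "rect" ([centre column, centre row, width, height] in pixels, round what is visible of it).
Readings, each from a call of its own:
- robot.current_time_s(): time.
- robot.current_joint_positions(): joint angles.
- robot.current_dq(): joint speeds.
- robot.current_joint_torque(): joint torques, N m.
- robot.current_tool_pos(): TCP position.
- robot.current_eef_rot(): TCP orientation.
- robot.current_contact_force(): force on the tool from outside, world axes, zero at the start.
- robot.current_torque(): the same for the moment, N m.
- robot.current_finger_gap(): opening from 0.0 (shut) to 1.0 (fully open).
- robot.current_gripper_force(): force on a finger pad.
Only numpy, scipy, OpenCV 4.12 (cv2) and the standard library are available. Lean on these libraries where they do the work, as an engineer would, in place of code of your own. Each camera call takes 0.05 s, during which the arm holds its last target. There are 200 camera calls.

## Working session

There is one attempt and no reset: what is moved stays moved. The work goes in short steps, each a Python script; the robot and the scene stay as the last script left them, time stands still between calls to the robot, and variables do not carry over. Pictures are saved under pics/ and viewed, at most 10 in all, crops included, and the job is handed in when it is done.

```bash
mkdir -p pics; ls
cat > h.py <<'E'
import numpy as np, cv2
from station import robot, fingers, vision, workorder, recognise
def cal(n):
    c=vision.calibration(n); return np.array(c["mtx"]),np.array(c["extrinsics"]),c
def proj(n,P):
    K,E,c=cal(n); P=np.atleast_2d(P); q=(E[:3,:3]@P.T).T+E[:3,3]; q=q*[1,-1,-1]
    u=(K@(q/q[:,2:]).T).T; return u[:,:2]
def unproj(n,uv,z):
    K,E,c=cal(n); uv=np.atleast_2d(uv).astype(float)
    d=(np.linalg.inv(K)@np.c_[uv,np.ones(len(uv))].T).T*[1,-1,-1]
    R=E[:3,:3]; o=-R.T@E[:3,3]; d=d@R; return o+d*((z-o[2])/d[:,2])[:,None]
def save(img,f): cv2.imwrite("pics/"+f,cv2.cvtColor(img,cv2.COLOR_RGB2BGR))
E
python3 - <<'E'
from h import *
for n in("top","scene"):
    im=vision.grab_frame(n); np.save(n,im); save(im,n+".png"); print({k:v for k,v in vision.calibration(n).items()})
    for l in("preamp","mat","case","lid_handle","release_top","small_box","jar","screwdriver"):
        print(n,l,[(np.round(r["rect"]).tolist(),round(r["p"],2)) for r in recognise(l,n)])
print(robot.current_time_s())
E
```

```text
pics
{'mtx': array([[481.28694083,   0.        , 281.5834326 ],
       [  0.        , 481.28694083, 205.28228364],
       [  0.        ,   0.        ,   1.        ]]), 'extrinsics': array([[-0.0307561 , -0.99951967,  0.0038061 , -0.12574839],
       [ 0.97701181, -0.0292594 ,  0.21116772, -0.60854632],
       [-0.21095492,  0.0102133 ,  0.97744243, -1.23685207],
       [ 0.        ,  0.        ,  0.        ,  1.        ]])}
top preamp [([426.0, 222.0, 44.0, 38.0], 0.93), ([362.0, 291.0, 42.0, 31.0], 0.76), ([158.0, 205.0, 103.0, 93.0], 0.67), ([362.0, 232.0, 33.0, 45.0], 0.62), ([424.0, 288.0, 43.0, 42.0], 0.62)]
top mat [([283.0, 240.0, 67.0, 68.0], 0.64)]
top case [([157.0, 206.0, 104.0, 89.0], 0.73), ([210.0, 277.0, 10.0, 50.0], 0.72)]
top lid_handle [([158.0, 197.0, 96.0, 71.0], 0.9)]
top release_top [([328.0, 158.0, 18.0, 24.0], 0.45), ([141.0, 230.0, 9.0, 5.0], 0.37)]
top small_box [([248.0, 157.0, 22.0, 20.0], 0.56)]
top jar [([329.0, 157.0, 21.0, 24.0], 0.74), ([210.0, 286.0, 10.0, 64.0], 0.37)]
top screwdriver [([212.0, 278.0, 12.0, 46.0], 0.58)]
{'mtx': array([[427.25894712
[... 383 characters left out ...]
   -1.48393712e+00],
       [ 0.00000000e+00,  0.00000000e+00,  0.00000000e+00,
         1.00000000e+00]])}
scene preamp [([197.0, 152.0, 37.0, 28.0], 0.84), ([218.0, 198.0, 34.0, 29.0], 0.68), ([248.0, 163.0, 39.0, 22.0], 0.63), ([371.0, 207.0, 19.0, 41.0], 0.62), ([160.0, 185.0, 28.0, 40.0], 0.58)]
scene mat [([291.0, 218.0, 66.0, 48.0], 0.81)]
scene case [([412.0, 279.0, 130.0, 127.0], 0.7)]
scene lid_handle [([412.0, 275.0, 116.0, 93.0], 0.93), ([372.0, 205.0, 17.0, 43.0], 0.27)]
scene release_top [([438.0, 242.0, 9.0, 12.0], 0.43)]
scene small_box [([292.0, 296.0, 24.0, 35.0], 0.85)]
scene jar [([205.0, 257.0, 21.0, 35.0], 0.8)]
scene screwdriver [([371.0, 205.0, 21.0, 38.0], 0.72)]
0.9
```

Run:
```python
import cv2
a=cv2.imread("pics/top.png")[120:340,90:470]; cv2.imwrite("pics/topc.png",cv2.resize(a,None,fx=2.1,fy=2.1,interpolation=cv2.INTER_CUBIC))
a=cv2.imread("pics/scene.png")[130:350,130:500]; cv2.imwrite("pics/scenec.png",cv2.resize(a,None,fx=2.1,fy=2.1,interpolation=cv2.INTER_CUBIC))
```

```text
(no output)
```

View pics/topc.png

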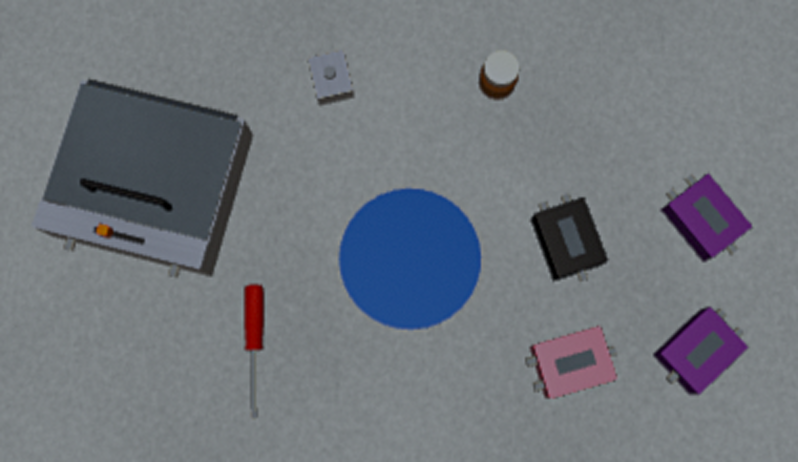

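View pics/scenec.png

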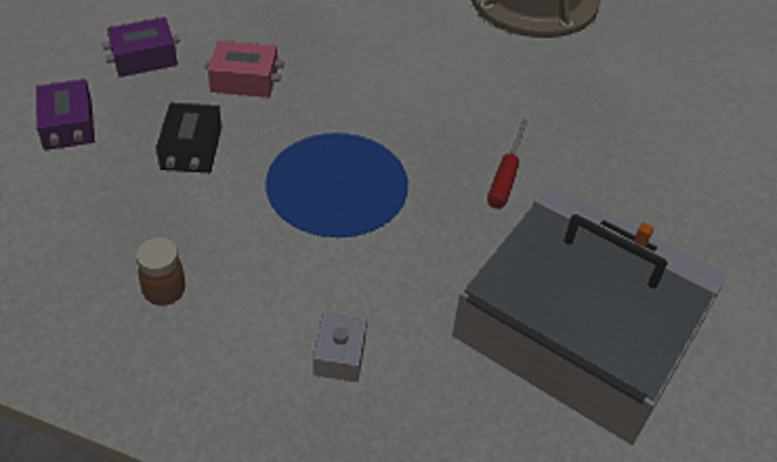

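The scene shows the black box at top pixel (361,233). The look-alikes are pink at (364,292) and purple at (426,223) and (424,287). By the description I want the black one. The mat is at (285,242), the case at (158,206), the jar at (329,157), the small box at (248,157) and the screwdriver at (211,287). Next I fit the poses and draw overlay crops.

```bash
cat > fit.py <<'E'
from h import *
from scipy.optimize import minimize, least_squares
def hsv(n): return cv2.cvtColor(np.load(n+".npy"),cv2.COLOR_RGB2HSV)
def mask(n,f,roi):
    H=hsv(n).astype(int); m=f(H[...,0],H[...,1],H[...,2]).astype(np.uint8); z=np.zeros_like(m); x0,x1,y0,y1=roi; z[y0:y1,x0:x1]=m[y0:y1,x0:x1]; return z
def cen(m): ys,xs=np.nonzero(m); return np.array([xs.mean(),ys.mean()])
T=lambda p,P:(np.array(P)@np.array([[np.cos(p[2]),np.sin(p[2]),0],[-np.sin(p[2]),np.cos(p[2]),0],[0,0,1]])+[p[0],p[1],0])
BOX=[[x,y,z] for x in(-.045,.045) for y in(-.035,.035) for z in(0.001,.044)]
ROI={"top":(340,382,205,262),"scene":(200,240,175,216)}
def fit_preamp(p0,roi=ROI,cams=("top","scene")):
    ms={n:cv2.morphologyEx(mask(n,lambda h,s,v:(v<55),roi[n]),cv2.MORPH_CLOSE,np.ones((7,7))) for n in cams}
    def cost(p):
        c=0
        for n in cams:
            h=cv2.convexHull(proj(n,T(p,BOX)).astype(np.float32)); r=np.zeros((420,560),np.uint8)
            cv2.fillConvexPoly(r,np.round(h*16).astype(np.int32),1,shift=4)
            c+=(r!=ms[n]).sum()/max(1,(r|ms[n]).sum())
        return c
    best=min((minimize(cost,[p0[0],p0[1],a],method="Nelder-Mead",options=dict(initial_simplex=[[p0[0],p0[1],a],[p0[0]+.015,p0[1],a],[p0[0],p0[1]+.015,a],[p0[0],p0[1],a+.15]])) for a in p0[2]+np.array([-.2,0,.2])),key=lambda r:r.fun)
    return best.x,best.fun,ms
E
python3 - <<'E'
from fit import *
for n,roi in(("top",(230,340,190,300)),("scene",(240,340,180,260))):
    m=mask(n,lambda h,s,v:(h>100)&(h<125)&(s>130),roi); print("mat",n,m.sum(),cen(m),unproj(n,cen(m),.001))
    k=mask(n,lambda h,s,v:(h<20)&(s>150)&(v>110),{"top":(125,160,215,245),"scene":(420,455,225,260)}[n]); print("knob",n,k.sum(),cen(k),unproj(n,cen(k),.1))
g=unproj("top",[361,233],.04)[0]; p,f,ms=fit_preamp([g[0],g[1],.3]); print("pre",p,f,[m.sum() for m in ms.values()])
for l,n,uv,z in(("jar","top",[329,157],.05),("sb","top",[248,157],.03),("sd","top",[212,278],.01),("sdtip","top",[90+254/2.1,120+415/2.1],.005),("sdhandle","top",[90+254/2.1,120+286/2.1],.01)): print(l,unproj(n,uv,z))
# case: clicks
obs=[("top",(131.9,159),(.1,.11,.085)),("top",(209,178.1),(.1,-.11,.085)),("scene",(130+468/2.1,130+296/2.1),(.1,-.11,.085)) ]
obs=[(n,np.array(u),np.array(P)) for n,u,P in obs]
for n,roi in(("top",(120,180,195,225)),("scene",(395,450,225,275))):
    d=mask(n,lambda h,s,v:(v<32),roi); save(cv2.resize(np.where(d[...,None]>0,np.uint8([255,0,0]),np.load(n+".npy"))[150:260,100:220] if n=="top" else np.where(d[...,None]>0,np.uint8([255,0,0]),np.load(n+".npy"))[215:345,340:480],None,fx=5,fy=4.5,interpolation=cv2.INTER_NEAREST),n+"case.png")
print(robot.current_time_s())
E
```

```text
mat top 3516 [284.81825939 242.81882821] [[ 0.51075936 -0.15056696  0.001     ]]
knob top 24 [138.29166667 228.95833333] [[0.54513239 0.23065585 0.1       ]]
mat scene 2601 [289.95847751 217.90695886] [[ 0.5165758  -0.14958686  0.001     ]]
knob scene 21 [437.14285714 238.28571429] [[0.53504731 0.22818965 0.1       ]]
pre [ 0.52723412 -0.36036462  0.33919392] 0.19793448077346382 [np.uint64(893), np.uint64(859)]
jar [[ 0.74198308 -0.28125782  0.05      ]]
sb [[ 0.75518177 -0.05347246  0.03      ]]
sd [[0.41890089 0.05153904 0.01      ]]
sdtip [[0.31345305 0.05507447 0.005     ]]
sdhandle [[0.47861391 0.0544104  0.01      ]]
0.9
```

View pics/topcase.png

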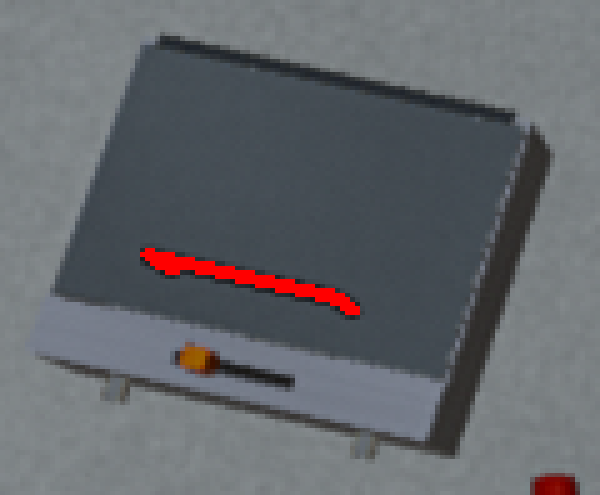

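View pics/scenecase.png

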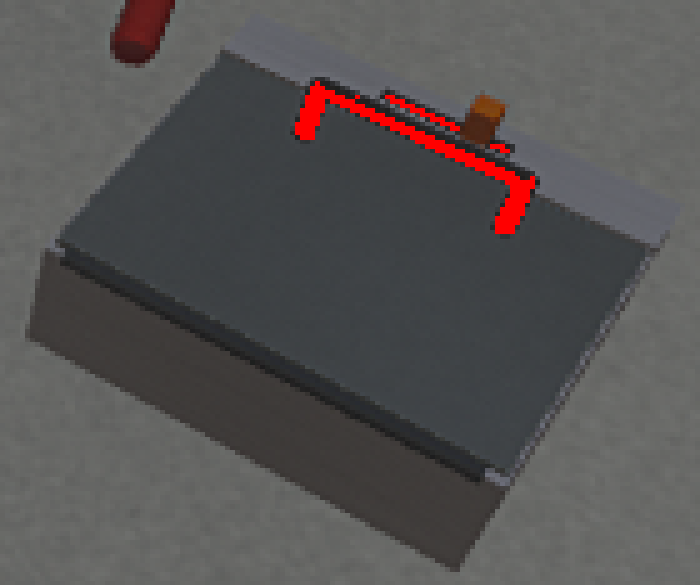

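Run:
```python
from fit import *
a=lambda u,v:(100+u/5,150+v/4.5); b=lambda u,v:(340+u/5,215+v/4.5)
O=[("top",a(38,352),(-.1,.11,.085)),("top",a(430,440),(-.1,-.11,.085)),("top",a(530,125),(.1,-.11,.085)),("top",a(457,452),(-.1,-.11,0)),("top",a(55,295),(-.065,.11,.085)),("top",a(447,380),(-.065,-.11,.085)),
("top",a(145,256),(-.035,.05,.123)),("top",a(352,300),(-.035,-.05,.123)),("top",a(200,357),(-.084,.015,.1095)),
("scene",b(222,52),(-.065,-.11,.085)),("scene",b(655,247),(-.065,.11,.085)),("scene",b(260,15),(-.1,-.11,.085)),("scene",b(682,208),(-.1,.11,.085)),("scene",b(28,338),(.1,-.11,0)),("scene",b(458,572),(.1,.11,0)),("scene",b(45,250),(.1,-.11,.085)),("scene",b(510,488),(.1,.11,.085)),
("scene",b(313,86),(-.035,-.05,.125)),("scene",b(535,183),(-.035,.05,.125)),("scene",b(488,105),(-.084,.015,.1095))]
def res(p,O): return np.ravel([proj(n,T(p,[P]))[0]-u for n,u,P in O])
for sel in("top","scene",""):
    S=[o for o in O if sel in o[0]]; r=least_squares(res,[.63,.25,-.2],args=(S,),loss="soft_l1"); print(sel,r.x.round(4))
    if not sel: print(res(r.x,O).reshape(-1,2).round(1).tolist()); np.save("case",r.x); p=r.x
for n in"handle",(-.035,0,.123),"knob",(-.084,.015,.1095),"hinge",(.095,0,.081):
    print(n if isinstance(n,str) else T(p,[n]).round(4))
q,f,ms=fit_preamp([.527,-.36,.34]);
for c in(("top",),("scene",)): print(c,fit_preamp([.527,-.36,.34],cams=c)[:2])
im=np.load("top.npy").copy()
for P in T(q,BOX): u=proj("top",P)[0]; im[int(round(u[1])),int(round(u[0]))]=[255,255,0]
save(cv2.resize(im[200:270,335:390],None,fx=8,fy=8,interpolation=cv2.INTER_NEAREST),"pre.png")
```

```text
top [ 0.6195  0.1877 -0.2688]
scene [ 0.6218  0.1916 -0.2717]
 [ 0.6208  0.1906 -0.2659]
[[-2.7, -0.3], [-0.6, -0.5], [-0.3, -2.3], [-0.2, 0.7], [-2.0, -0.4], [-0.4, -0.0], [0.7, -0.3], [-3.4, -1.2], [-1.4, -0.5], [-1.0, -0.7], [0.1, -0.0], [-2.0, -0.7], [0.2, -1.3], [-0.8, 0.4], [-0.0, 0.3], [-0.2, -1.2], [0.0, -0.9], [1.0, -0.4], [-1.8, -1.2], [-0.4, -0.2]]
handle
[[0.5871 0.1998 0.123 ]]
knob
[[0.5437 0.2271 0.1095]]
hinge
[[0.7125 0.1656 0.081 ]]Traceback (most recent call last):
  File "<stdin>", line 14, in <module>
  File "fit.py", line 19, in fit_preamp
    best=min((minimize(cost,[p0[0],p0[1],a],method="Nelder-Mead",options=dict(initial_simplex=[[p0[0],p0[1],a],[p0[0]+.015,p0[1],a],[p0[0],p0[1]+.015,a],[p0[0],p0[1],a+.15]])) for a in p0[2]+np.array([-.2,0,.2])),key=lambda r:r.fun)
  File "fit.py", line 19, in <genexpr>
    best=min((minimize(cost,[p0[0],p0[1],a],method="Nelder-Mead",options=dict(initial_simplex=[[p0[0],p0[1],a],[p0[0]+.015,p0[1],a],[p0[0],p0[1]+.015,a],[p0[0],p0[1],a+.15]])) for a in p0[2]+np.array([-.2,0,.2])),key=lambda r:r.fun)
              ~~~~~~~~^^^^^^^^^^^^^^^^^^^^^^^^^^^^^^^^^^^^^^^^^^^^^^^^^^^^^^^^^^^^^^^^^^^^^^^^^^^^^^^^^^^^^^^^^^^^^^^^^^^^^^^^^^^^^^^^^^^^^^^^^^^^^^^^^^^^^^^^^^^^^^^^^^^^^^^^^
    res = _minimize_neldermead(fun, x0, args, callback, bounds=bounds,
                               **options)
    fxr = func(xr)
    fx = function(np.copy(x), *(wrapper_args + args))
  File "fit.py", line 15, in cost
    h=cv2.convexHull(proj(n,T(p,BOX)).astype(np.float32)); r=np.zeros((420,560),np.uint8)
                     ~~~~^^^^^^^^^^^^
  File "h.py", line 6, in proj
    K,E,c=cal(n); P=np.atleast_2d(P); q=(E[:3,:3]@P.T).T+E[:3,3]; q=q*[1,-1,-1]
          ~~~^^^
  File "h.py", line 4, in cal
    c=vision.calibration(n); return np.array(c["mtx"]),np.array(c["extrinsics"]),c
ValueError: time passes only in moves, steps and waits
```

```bash
sed -i '3,4c import functools\n@functools.lru_cache(None)\ndef cal(n):\n    c=vision.calibration(n); return np.array(c["mtx"]),np.array(c["extrinsics"]),c' h.py
python3 - <<'E'
from fit import *
q,f,ms=fit_preamp([.527,-.36,.34]); print(q,f); np.save("pre",q)
for c in(("top",),("scene",)): print(c,fit_preamp(q,cams=c)[:2])
im=np.load("top.npy").copy()
for P in T(q,BOX): u=proj("top",P)[0]; im[int(round(u[1])),int(round(u[0]))]=[255,255,0]
save(cv2.resize(im[200:270,335:390],None,fx=8,fy=8,interpolation=cv2.INTER_NEAREST),"pre.png")
n=np.array([-np.sin(q[2]),np.cos(q[2])]); t=np.array([np.cos(q[2]),np.sin(q[2])])
m=mask("top",lambda h,s,v:(h>130)&(s>80),(395,460,190,315)); ys,xs=np.nonzero(m); W=unproj("top",np.c_[xs,ys],.03)[:,:2]-q[:2]
s=(W@t)>-.06; print("purple nearest",(W@-n)[s&(W@t<.06)].min(),m.sum())
np.random.seed(0)
for y in(-90,90):
  for nm,P,yw in(("pre",[q[0]-n[0]*.06,q[1]-n[1]*.06,.025],np.degrees(q[2])+y),("mat",[.52,-.2,.025],-12+y),("h",[.587,.2,.12],-15.4+y),("h60",[.69,.17,.215],-15.4+y),("kn",[.55,.255,.11],-15.4+y)):
    r=robot.inverse_kinematics(P,[180,0,yw]); print(y,nm,None if r is None else np.round(r).tolist())
print(robot.current_eef_rot())
E
```

```text
[ 0.52606899 -0.36039787  0.35372145] 0.19579127259603646
('top',) (array([ 0.52912331, -0.3602832 ,  0.25502337]), np.float64(0.10967098703888335))
('scene',) (array([ 0.52566346, -0.36097717,  0.36261794]), np.float64(0.06956521739130435))
purple nearest 0.13064708166890454 1650
-90 pre [3.0, 60.0, 64.0, 79.0, -54.0, 74.0, -90.0]
-90 mat [-22.0, 48.0, 64.0, 102.0, -49.0, 63.0, -132.0]
-90 h [-22.0, 31.0, 2.0, 85.0, -1.0, 64.0, 145.0]
-90 h60 [-17.0, 39.0, 4.0, 59.0, -3.0, 82.0, 151.0]
-90 kn [-26.0, 30.0, -1.0, 88.0, 0.0, 61.0, 138.0]
90 pre [14.0, 49.0, 38.0, 78.0, -31.0, 63.0, 77.0]
90 mat [-20.0, 45.0, 59.0, 102.0, -45.0, 60.0, 45.0]
90 h [-41.0, 34.0, 32.0, 86.0, -19.0, 65.0, -21.0]
90 h60 [-32.0, 41.0, 33.0, 60.0, -21.0, 84.0, -18.0]
90 kn [-45.0, 32.0, 27.0, 89.0, -16.0, 63.0, -29.0]
[1.79994419e+02 1.07677516e-03 1.59786983e+02]
```

View pics/pre.png

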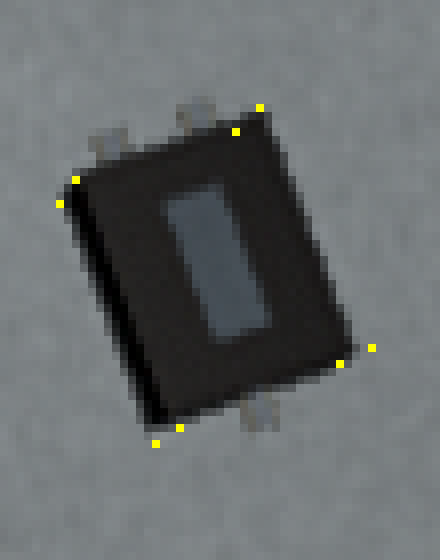

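The crop confirms the black box with a grey label and light stubs. Its edge slopes give a yaw of about 0.29. Pushing now.

Run:
```python
from h import *
c=np.array([.528,-.360]); g=np.array([.5137,-.150]); y0=.29
d=g-c; dirn=np.arctan2(d[1],d[0])-np.pi/2; y1=2*dirn-y0; N=5
def pose(yaw,c,back): n=np.array([-np.sin(yaw),np.cos(yaw)]); p=c-n*back; return [p[0],p[1],.026],[180,0,np.degrees(yaw)+90]
R=np.linalg.norm(d)/(2*np.sin((y0-y1)/2)); C=c+R*np.array([np.cos(y0),np.sin(y0)])
p,o=pose(y0,c,.062)
robot.move_to([p[0],p[1],.22],o); fingers.gripper_to(.6)
robot.line_to([p[0],p[1],.026],o,velocity=.15); print(robot.current_time_s())
for k in range(0,N+1):
    y=y0+(y1-y0)*k/N; ck=C-R*np.array([np.cos(y),np.sin(y)])
    P,o=pose(y,ck,.047 if k<N else .049); robot.line_to(P,o,velocity=.09)
    print(np.round(robot.current_contact_force(),1),np.round(ck,3),round(robot.current_time_s(),2))
im=vision.grab_frame("top"); np.save("top2",im); im2=vision.grab_frame("scene"); np.save("scene2",im2)
save(np.hstack([cv2.resize(im[190:300,230:340],(396,396)),cv2.resize(im2[160:270,230:340],(396,396))]),"push.png")
```

```text
6.2667
[ 0.6 -0.1 -0.1] [ 0.528 -0.36 ] 6.58
[-0.1 -0.6  0.5] [ 0.518 -0.319] 7.21
[ 0.4 -0.4 -0.4] [ 0.511 -0.277] 7.83
[-0.2  0.2  0.5] [ 0.508 -0.235] 8.46
[0.5 0.5 0.6] [ 0.509 -0.192] 9.08
[ 0.   0.4 -0.2] [ 0.514 -0.15 ] 9.68
```

View pics/push.png

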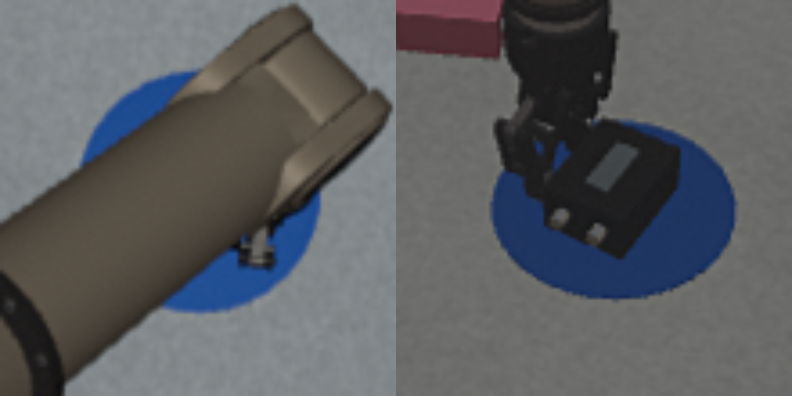

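The scene view shows the black box on the mat with the gripper behind it. The arm hides it from the top camera. I'll retract and measure.

Run:
```python
from fit import *
p=np.array(robot.current_tool_pos()); y=np.radians(robot.current_eef_rot()[2]-90); n=np.array([-np.sin(y),np.cos(y),0])
robot.line_to(p-n*.03); q=p-n*.03; q[2]=.16; robot.line_to(q,velocity=.2)
cy=np.degrees(np.load("case")[2]); robot.move_to([.56,.2,.24],[180,0,cy+90])
for n_ in("top","scene"): np.save(n_,vision.grab_frame(n_))
roi={"top":(240,330,195,290),"scene":(245,335,170,260)}
for n_ in roi:
    r,f,ms=fit_preamp([.514,-.15,-.15],roi,(n_,)); print(n_,r,f,ms[n_].sum())
    x0,x1,y0,y1=roi[n_]; im=np.load(n_+".npy"); H=hsv(n_).astype(int); m=mask(n_,lambda h,s,v:(h>100)&(h<125)&(s>130),roi[n_]); h=cv2.convexHull(np.argwhere(m)[:,::-1].astype(np.int32)); (c,ax,a)=cv2.fitEllipse(h); print("mat",unproj(n_,c,.001))
a,b=np.load("top.npy"),np.load("scene.npy")
save(np.hstack([cv2.resize(a[190:300,230:340],(396,396)),cv2.resize(b[160:270,230:340],(396,396))]),"push2.png"); print(robot.current_time_s())
```

```text
Traceback (most recent call last):
FileNotFoundError: [Errno 2] No such file or directory: 'case'
```

```bash
ls *.npy
python3 - <<'E'
from fit import *
np.save("case.npy",[.6207,.190,-.268])
cy=np.degrees(-.268); robot.move_to([.56,.2,.24],[180,0,cy+90])
for n_ in("top","scene"): np.save(n_,vision.grab_frame(n_))
roi={"top":(240,330,195,290),"scene":(245,335,170,260)}
for n_ in roi:
    r,f,ms=fit_preamp([.514,-.15,-.15],roi,(n_,)); print(n_,r,f,ms[n_].sum())
    m=mask(n_,lambda h,s,v:(h>100)&(h<125)&(s>130),roi[n_]); h=cv2.convexHull(np.argwhere(m)[:,::-1].astype(np.int32)); (c,ax,a)=cv2.fitEllipse(h); print("mat",unproj(n_,c,.001))
a,b=np.load("top.npy"),np.load("scene.npy")
save(np.hstack([cv2.resize(a[190:300,230:340],(396,396)),cv2.resize(b[160:270,230:340],(396,396))]),"push2.png"); print(robot.current_time_s())
E
```

```text
case.npy
pre.npy
scene.npy
scene2.npy
top.npy
top2.npy
top [ 0.51501303 -0.15124317 -0.13214244] 0.25894736842105265 704
mat [[ 0.51065451 -0.15054748  0.001     ]]
scene [ 0.51102425 -0.15251249 -0.11481032] 0.06870229007633588 977
mat [[ 0.51656775 -0.14959803  0.001     ]]
12.6667
```

View pics/push2.png

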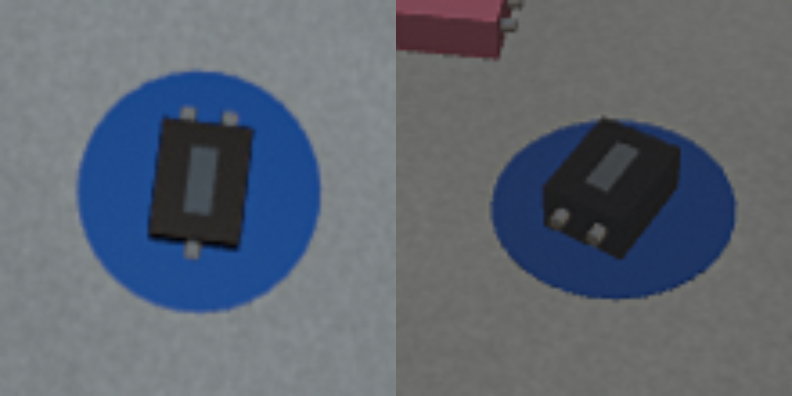

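The preamp sits centred on the mat to within about 5 mm. Now for the tug on the lid.

```bash
cat > lid.py <<'E'
from fit import *
p=np.load("case.npy"); CY=np.degrees(p[2]); O=[180,0,CY+90]
W=lambda x,y,z: T(p,[[x,y,z]])[0]
def bar(th,y,dz=-.002):
    f=np.arctan2(.042,.130)+th; L=np.hypot(.042,.13); return W(.095-L*np.cos(f),y,.081+L*np.sin(f)+dz)
E
python3 - <<'E'
from lid import *
Y=-.015
fingers.gripper_to(.45,force=50)
a=bar(0,Y); robot.move_to([a[0],a[1],.19],O)
print("down",robot.line_to(a,velocity=.1,f_stop=12),robot.current_tool_pos())
fingers.gripper_to(0); print("gap",robot.current_finger_gap(),robot.current_gripper_force(),np.round(robot.current_contact_force(),1))
z0=robot.current_tool_pos()[2]
for th in(.04,.08,.13):
    s=robot.line_to(bar(th,Y),velocity=.03,f_stop=14); print(th,s,robot.current_tool_pos()[2]-z0,np.round(robot.current_contact_force(),1),robot.current_finger_gap())
    if s: break
print(robot.current_time_s())
E
```

```text
down False [0.58356016 0.18479732 0.12174463]
gap 0.09732397626265299 48.78152668476105 [-4.9  0.7  6.4]
0.04 False 0.003645420599639959 [-5.2  1.  -1. ] 0.09826410938391279
0.08 False 0.008476913102220845 [-5.6  0.9 -2.3] 0.09598750963370992
0.13 True 0.007505831082024961 [ 3.3 -0.5 -4.7] 0.09418349196526626
15.3917
```

The lid stopped hard at about 8 mm with the force trip, so the catch holds it. I'll lower the lid, let go and slide the release.

Run:
```python
from lid import *
robot.line_to(bar(0,-.015),velocity=.05); fingers.gripper_to(.45); robot.pause(.2)
a=bar(0,-.015); robot.line_to([a[0],a[1],.19],velocity=.15)
fingers.gripper_to(0)
k=W(-.084,.045,.110); robot.move_to([k[0],k[1],.19],O); print("dn",robot.line_to(k,velocity=.1,f_stop=10),robot.current_tool_pos())
R=np.array([[np.cos(p[2]),np.sin(p[2])],[-np.sin(p[2]),np.cos(p[2])]])
cf=lambda: (R@(np.array(robot.current_tool_pos())[:2]-p[:2])).round(4)
for y in(.03,.02,.01,0,-.008):
    s=robot.line_to(W(-.084,y,.110),velocity=.04,f_stop=20); print(y,s,cf(),np.round(R@np.array(robot.current_contact_force())[:2],1))
    if s: break
for n in("top","scene"): np.save(n,vision.grab_frame(n))
q=W(-.084,.02,.110); robot.line_to(q,velocity=.1); robot.line_to([q[0],q[1],.19],velocity=.15)
a=vision.grab_frame("top")[150:260,100:220]; b=vision.grab_frame("scene")[215:345,340:480]
save(np.hstack([cv2.resize(a,(396,396)),cv2.resize(b,(396,396))]),"rel.png"); print(robot.current_time_s())
```

```text
dn False [0.55231254 0.25554974 0.11073095]
0.03 False [-0.0839  0.0296] [ 0.1 -0.3]
0.02 False [-0.0842  0.0195] [-0.4  0.7]
0.01 False [-0.084   0.0089] [-0.8 -0.6]
0 False [-0.084   0.0037] [1.6 7.5]
-0.008 False [-0.0841  0.0034] [ 3.9 18.8]
22.1
```

View pics/rel.png

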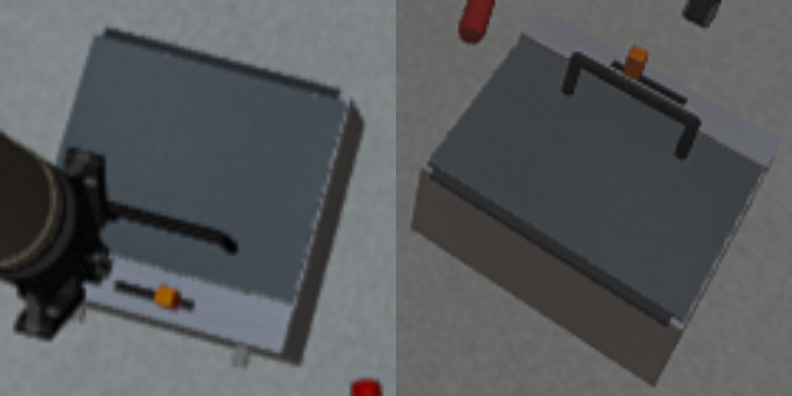

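The release now sits at its far stop: its end force was 19 N and the knob is at the other end of the slot. I'll re-grasp the handle and raise the lid.

Run:
```python
from lid import *
Y=.012
fingers.gripper_to(.45,force=50)
a=bar(0,Y); robot.move_to([a[0],a[1],.19],O)
print("down",robot.line_to(a,velocity=.1,f_stop=12))
fingers.gripper_to(0); print("gap",robot.current_finger_gap(),np.round(robot.current_contact_force(),1))
for th in np.arange(.1,1.11,.1):
    s=robot.line_to(bar(th,Y),velocity=.06,f_stop=22); print(round(th,2),s,np.round(robot.current_tool_pos(),3),np.round(robot.current_contact_force(),1),round(robot.current_finger_gap(),3))
    if s: break
robot.pause(.3)
b=vision.grab_frame("scene")[170:345,320:495]; a=vision.grab_frame("top")[150:260,100:220]
save(np.hstack([cv2.resize(a,(396,396)),cv2.resize(b,(396,396))]),"open.png"); print(robot.current_time_s())
```

```text
down False
gap 0.09770004459186607 [-3.7  0.1  5.7]
0.1 False [0.593 0.21  0.134] [-6.8  1.1  0.7] 0.096
0.2 False [0.598 0.209 0.146] [-7.3  1.5  0.4] 0.094
0.3 False [0.605 0.207 0.158] [-7.1  1.1  2. ] 0.097
0.4 False [0.613 0.205 0.169] [-9.9  1.6  3.6] 0.092
0.5 False [0.622 0.202 0.18 ] [-10.4   0.2   7.6] 0.093
0.6 False [0.632 0.199 0.189] [-11.3   0.7   9.7] 0.098
0.7 False [0.644 0.196 0.199] [-11.1   1.1  12.5] 0.098
0.8 False [0.656 0.192 0.206] [-9.6 -0.9 13.4] 0.096
0.9 False [0.669 0.189 0.211] [-7.8  0.4 11.1] 0.092
1.0 False [0.683 0.185 0.215] [-5.7  0.6  9.9] 0.096
1.1 False [0.696 0.181 0.217] [-4.6  0.2  5.6] 0.096
28.6167
```

View pics/open.png

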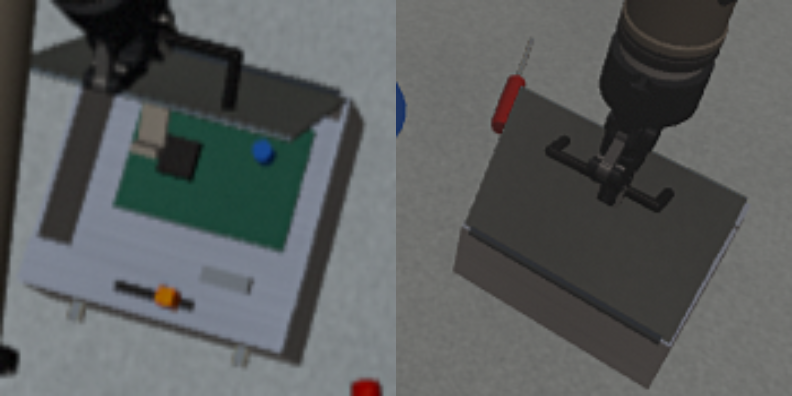

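The lid stands open at about 60° with the bar held in the jaws. The inside of the box shows in the top view, so I'm handing in.

```bash
python3 -c "
from h import *
print(robot.current_finger_gap(),robot.current_gripper_force(),workorder.close_job())"
```

```text
the job is handed in; nothing more can be done
0.09347751837310851 51.26401126384735 None
```

I slid the preamp to within about 5 mm of the mat's centre; the tug stopped hard at about 8 mm, so I let go, slid the release to its stop and raised the lid to about 60°, and handed in at about 29 s with the gripper still holding it open.

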